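# Free the pan from the screw press

### The job

The saucepan is held under the pad of the screw press. Find by feel which way the press's T-handle loosens (its thread may be right- or left-hand; do not force it against its stop) and turn it until the pad stands clear above the pan's rim, then slide the pan by its handle, without lifting it, until it stands centred in the larger of the two ring marks beside the press. Leave the press loosened, let go of everything, and leave the other things on the counter where they are.

Things in the scene. Friction and masses are not known exactly. Their poses are not given: they have to be found in the camera images.
- tbar_grip (a point): Centre of the press's T-handle: a level black bar 90 mm long, 14 mm thick, 28 mm tall on top of the press, 194 mm above the counter (an 80 mm steel disc lies 34 mm below this point). The point's y axis runs along the bar, z up. It turns about the vertical through this point without rising and drives the screw that lifts the pad. One grasp does not turn it far enough: regrasp.
- tbar (a joint): Springy twist of the T-handle against its screw (rad, positive anticlockwise from above; 0 with no torque): 3 N m per rad, so about 0.04 rad while the screw turns freely, more when twisted against the stop. Beyond 0.4 rad (1.2 N m) either way the press is forced. It does not show how far the screw has turned.
- press: Grey press, fixed; origin on the counter below the T-handle, z up. Column (36 x 56 mm, 140 mm high) centred 118 mm along +x, away from the robot; foot from 80 mm along x. Round head, 86 mm, from 100 to 160 mm height. The screw starts tight. Right- or left-hand thread, unseen: one way a hard stop after about 0.06 rad, the other way 2.6 rad of travel at 0.12 N m to a hard end; it stays where left.
- pad_face (a point): Centre of the underside of the press's round steel pad, 96 mm across, 10 mm thick, straight below the T-handle; z up. Fully tight it is 75.5 mm above the counter, 4.5 mm deep inside the pan's rim. Loosening raises it by 3 mm per rad, 7.8 mm at the end of the thread.
- pan: Loose steel saucepan, 120 mm across, 80 mm high, about 0.65 kg, its lid sunk 6 mm below the 4 mm thick rim and fixed. Origin: centre of its underside, on the counter (height 0); z up. Its one straight black handle points along -x, roughly to the robot. While the pad is down the rim cannot pass it; then the pan can slide out to the left or right.
- pan_grip (a point): Point to pinch on the pan's handle: 130 mm from the pan's axis, 55 mm above the counter. The handle there is a level bar 20 mm wide and 18 mm tall, reaching from 74 to 174 mm from the axis; axes as the pan's.
- ring_large: Larger of the two ring marks beside the press, dark wood flush in the counter, 140 mm outside and 128 mm inside diameter, left or right of the press, about 190 mm from its axis; nothing stands on it. A third mark of this size lies under the press, where the pan starts. Origin: its centre, height 0.
- ring_small: Smaller ring mark, 100 mm outside diameter, on the other side of the press; the teacup stands on it. Origin: its centre, height 0.
- teacup: White ceramic teacup with handle, 80 mm across, 60 mm high, standing on the small ring mark. A bystander. Origin: centre of its underside.
- fork: White plastic fork, 180 mm long, lying beside the small ring mark. A bystander. Origin: centre of its underside. Tines towards +x.
- tiffin: Closed three-layer stainless steel tiffin, 140 mm across, 217 mm high. A bystander. Origin: centre of its underside.
- egg_mould: Red silicone egg mould with six wells, 100 x 150 x 35 mm. A bystander. Origin: centre of its underside.
- bowl: Blue ceramic bowl, 130 mm across, 55 mm high. A bystander. Origin: centre of its underside.
- jar: Glass jar with steel lid, 72 mm across, 120 mm high. A bystander. Origin: centre of its underside.
Not all that is in view belongs to the job. Leave any green look-alike of the pan alone.

How it is judged:
By the outcome, as a careful person would: the job done as asked, in the order asked, and still so for the second after the job is handed in, with the robot touching nothing.
It also fails if it takes over 70 s, if anything falls off the work surface, if the arm or the gripper's body presses on something with over 40 N, if the wrist force passes 120 N, or if a joint passes its speed limit or range.

### The arm

A 6-joint arm with a two-finger parallel gripper is mounted at the origin on the work surface. World frame = base frame: x ahead of the robot, y to its left, z up, the work surface at z = 0. Lengths are in m, angles in rad, forces in N, time in s.
With the tool pointing down it reaches from about 0.35 to 0.85 m from the base axis. Payload 8.1 kg.
Tool frame: the origin (TCP) lies on the centre line of the jaws, within the pads' length; the fingertips stand 25 mm ahead of it and the grasp point (between the pads) lies 6 mm ahead of it; z points along the fingers, x is the direction in which the jaws open and shut, and the axes are right-handed (so a half turn about z gives the same grasp; the last joint's range is limited). The gripper opens to 93 mm and grips with 3 to 60 N. Pads are 15 mm wide; open, the fingers measure 128 mm over their backs; the gripper's body (75 mm by 188 mm) begins 65 mm behind the grasp point.
Start: joints at [1.142, 0.13, 1.488, -0, 1.523, -0.085], TCP at [0.202, 0.565, 0.244] pointing down, gripper open.
Joint ranges: [-2.96, 2.96], [-0.89, 2.26], [0.02, 2.5], [-1.34, 4.48], [0, 2.73], [-2.66, 2.66]. Speed limits (rad/s): [2.39, 2.39, 2.79, 3.14, 3.14, 3.14].

### API

Orientations are given as [roll, pitch, yaw] about the fixed x, y, z axes, in that order (R = Rz(yaw) Ry(pitch) Rx(roll)).
In Python, from rig import manip gives the robot as it stands. The module is installed in compiled form; this text tells all that it offers.
- The arm moves only by the tool arm_command, never from a script. Its argument "increments" is a list of rows, each an object of numbers: "tx", "ty", "tz": the shift along the world's x, y, z in mm; "spin": the turn about the world's z in rad. A call has exactly 10 rows; each row shifts and turns the pose as measured when the row begins; what a row does not reach is not made up. A row lasts 1/8 s, in which the tool goes at most 62.5 mm and 10.7 degrees, less where a joint would pass 70% of its speed; a pose out of reach is approached as far as the arm can. A call is refused whole if a number of a shift passes 62.5 or a number of a turn 0.188, either way. A call with a gripper value outside its range is refused whole. "jaw" is the opening in per cent of the stroke, from 0 (shut) to 100 (fully open), set as the call begins (left out, the last holds). The fingers move at their own pace and stop on an object; "force" is the grip in N (left out, the last holds). Time passes only in rows, so rows that do not move let the fingers close, or fill a call up. It gives the time, the measured TCP pose, the force and the opening at its end, in the units of the state.
- manip.read_state(): the state, without advancing time (a new reading comes with each control period).
- manip.get_image(name): name is "side" or "top"; returns a dict with "color" (400x640x3 uint8, blue, green, red), "range_z" (400x640 float32, m along the optical axis (not along the pixel's ray), 0 where there is no reading), "camera_matrix" (3x3 intrinsics, pixels), "eye" and "orientation" of the camera in the world. Camera axes: x right, y up, looking along -z (the intrinsics and any distortion apply to the point x, -y, -z); pixel columns grow to the right and rows downward; lengths in m; the calibration is good to about 2 mm. A picture is of the moment at which its call begins.
- manip.job_done(): hands the job in, once; it reports no verdict.
Trained networks look in a picture, given as the dict that the camera call returned (one of the last four; its "shot" number tells which), for a name from the list of things; names that differ only in an ending like _2 or _b are one class to them, and where a whole thing is asked for, a point or a joint stands for the part that bears it (a point fixed in the world has none). Each returns a list of dicts, best first, with "p" (0 to 1); they miss things now and then, are a little off and sometimes report something else, mostly with a low value. They report only what shows in the picture. A call takes as long as a camera call. They do not tell look-alikes from the thing itself.
- manip.recognise(target, picture): "rect" ([left, top, width, height] in pixels, round what is visible of it).
- manip.spot_point(target, picture): "position" ([row, column] in pixels: a listed point, or the origin of a listed thing).
The state is a dict: "clock": time; "joint_positions": joint angles; "dq": joint speeds; "joint_torque": joint torques, N m; "tool_pos": TCP position; "tool_rot": TCP orientation; "wrist_force": force on the tool from outside, world axes, zero at the start; "torque": the same for the moment, N m; "width": opening from 0.0 (shut) to 1.0 (fully open).
Only numpy, scipy, OpenCV 4.12 (cv2) and the standard library are available. Lean on these libraries where they do the work, as an engineer would, in place of code of your own. Each camera call takes 0.05 s, during which the arm holds its last target. There are 200 camera calls.

## Working session

There is one attempt and no reset: what is moved stays moved. The work goes in short steps, Python scripts to look and compute and a tool call to move; the robot and the scene stay as the last step left them, time stands still between calls to the robot, and variables do not carry over. Pictures are saved under pics/ and viewed, about 8 in all and at most 12, crops included, and the job is handed in when it is done.

Besides the shell and the picture viewer there is one more tool, called after "Call:" as name(argument=value, ...) on one line, values as JSON. arm_command: Moves the arm, as the interface text tells. Its arguments: {"type":"object","properties":{"increments":{"type":"array","items":{"type":"object","properties":{"tx":{"type":"number"},"ty":{"type":"number"},"tz":{"type":"number"},"spin":{"type":"number"}}}},"jaw":{"type":"number"},"force":{"type":"number"}},"required":["increments"]}

```bash
mkdir -p pics
cat > h.py <<'E'
from rig import manip
import numpy as np, cv2
from scipy.spatial.transform import Rotation as R
def rot(o):
    o=np.array(o,float)
    if o.shape==(3,3): return o
    if o.shape==(3,): return R.from_euler('xyz',o).as_matrix()
    return R.from_quat(o).as_matrix()
def px2w(p,row,col,z=None,d=None):
    K=np.array(p['camera_matrix']);r=np.array([(col-K[0,2])/K[0,0],-(row-K[1,2])/K[1,1],-1.0])
    w=rot(p['orientation'])@r;e=np.array(p['eye'])
    if z is not None: d=(z-e[2])/w[2]
    return e+d*w
def w2px(p,P):
    K=np.array(p['camera_matrix']);c=rot(p['orientation']).T@(np.array(P)-np.array(p['eye']))
    return K[1,2]-K[1,1]*c[1]/-c[2], K[0,2]+K[0,0]*c[0]/-c[2]
def cloud(p):
    r,c=np.mgrid[0:400,0:640];K=np.array(p['camera_matrix']);d=p['range_z']
    v=np.stack([(c-K[0,2])/K[0,0]*d,-(r-K[1,2])/K[1,1]*d,-d],-1)
    return v@rot(p['orientation']).T+np.array(p['eye'])
E
python3 - <<'E'
from h import *
ims=[]
for n in('top','side'):
    p=manip.get_image(n);ims.append(p['color']);print(n,{k:np.round(v,3).tolist() if not isinstance(v,(str,int)) else v for k,v in p.items() if k not in('color','range_z')})
    C=cloud(p)
    for t,z in dict(tbar_grip=.194,pan_grip=.055,pan=0,press=0,ring_large=0,ring_small=0,teacup=0,tiffin=0,bowl=0,jar=0,egg_mould=0,fork=0).items():
        for q in manip.spot_point(t,p)[:2]:
            r,c=q['position'];print(n,t,round(q['p'],2),np.round([r,c]),np.round(px2w(p,r,c,z=z),3),np.round(C[int(r),int(c)],3))
    cv2.imwrite(f'pics/{n}0.png',p['color'])
s=manip.read_state();print(s)
E
```

```text
top {'camera_matrix': [[491.081, 0.0, 316.293], [0.0, 491.081, 199.209], [0.0, 0.0, 1.0]], 'eye': [0.182, 0.013, 1.712], 'orientation': [0.139, -0.003, -1.598], 'shot': 1}
top tbar_grip 0.44 [136. 315.] [0.595 0.001 0.194] [0.606 0.002 0.159]
top pan_grip 0.88 [186. 328.] [ 0.458 -0.037  0.055] [ 0.46  -0.035  0.06 ]
top pan_grip 0.78 [227. 380.] [ 0.313 -0.212  0.055] [ 0.315 -0.209  0.063]
top pan 0.85 [153. 317.] [ 0.586 -0.006  0.   ] [ 0.549 -0.003  0.159]
top pan 0.74 [266. 390.] [ 0.182 -0.246  0.   ] [ 0.184 -0.236  0.069]
top press 0.64 [157. 316.] [0.572 0.001 0.   ] [0.537 0.004 0.154]
top press 0.56 [198. 447.] [ 0.413 -0.458  0.   ] [ 0.416 -0.454  0.002]
top ring_large 0.71 [149. 370.] [ 0.597 -0.196  0.   ] [ 0.6   -0.195 -0.001]
top ring_small 0.59 [163. 267.] [0.555 0.173 0.   ] [ 0.559  0.174 -0.001]
top teacup 0.91 [164. 266.] [0.553 0.176 0.   ] [0.555 0.177 0.003]
top tiffin 0.71 [183. 181.] [0.491 0.48  0.   ] [0.46  0.435 0.173]
top bowl 0.87 [198. 450.] [ 0.41  -0.468  0.   ] [ 0.412 -0.465  0.001]
top jar 0.65 [143. 446.] [ 0.609 -0.466  0.   ] [ 0.589 -0.44 
[... 1302 characters left out ...]
49  0.148 -0.   ]
{'clock': 1.3, 'joint_positions': array([ 1.14163024e+00,  1.30434318e-01,  1.48820173e+00, -1.24569069e-05,
        1.52298002e+00, -8.53821265e-02]), 'dq': array([-9.28262023e-04, -1.96721230e-04, -7.27358636e-05,  5.80410645e-04,
        1.97734410e-03,  1.19911441e-03]), 'joint_torque': array([-2.54558699e-06, -5.59776378e+01, -4.92039335e+01,  7.66191236e-02,
        2.31522729e-02, -1.40644838e-05]), 'tool_pos': array([0.20220751, 0.56490842, 0.24361375]), 'tool_rot': array([3.14158225e+00, 2.43921630e-05, 1.22701296e+00]), 'wrist_force': array([-0.58845588,  0.03347484,  0.10583995]), 'torque': array([-0.0206604, -0.0015769,  0.0155179]), 'width': 1.0017095333440815}
```

View pics/top0.png

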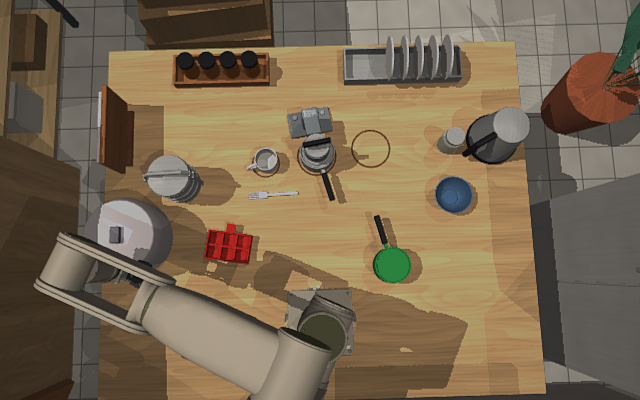

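View pics/side0.png

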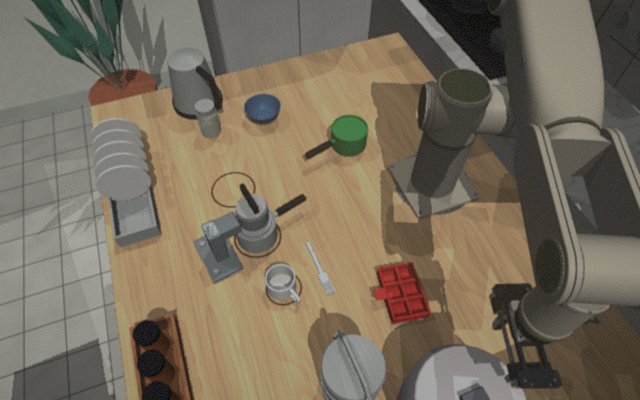

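The top view shows the steel pan under the press at (col 316, row 153) with its black handle at (328, 186). The free large ring is at (370, 149), on the right, and the cup on the small ring is at (265, 162). There are two candidates for the pan: the steel one under the press, which fits, and the green look-alike at (391, 264), which doesn't. Next I'll measure from the point clouds and confirm with one enlarged crop.

Run:
```python
from h import *
P={n:manip.get_image(n) for n in('top','side')}
for n,p in P.items():
    C=cloud(p);ok=p['range_z']>0
    near=ok&(np.hypot(C[...,0]-.575,C[...,1])<.09)
    t=C[near&(C[...,2]>.190)&(p['color'].max(-1)<70)]
    m=cv2.minAreaRect(t[:,:2].astype(np.float32));print(n,'tbar',len(t),np.round(t.mean(0),3),m,'zmax',t[:,2].max())
    u,s,v=np.linalg.svd(t[:,:2]-t[:,:2].mean(0),full_matrices=False);print(' axis ang',np.arctan2(v[0,1],v[0,0]))
    h=C[ok&(np.hypot(C[...,0]-.46,C[...,1]+.035)<.07)&(C[...,2]>.045)&(C[...,2]<.075)&(p['color'].max(-1)<70)]
    u,s,v=np.linalg.svd(h[:,:2]-h[:,:2].mean(0),full_matrices=False);a=(h[:,:2]-h[:,:2].mean(0))@v[0]
    print(n,'handle',len(h),np.round(h.mean(0),3),'ang',np.arctan2(v[0,1],v[0,0]),'ends',h[:,:2].mean(0)+v[0]*a.min(),h[:,:2].mean(0)+v[0]*a.max())
    # press head disc z~.16, rim z~.08
    for lab,lo,hi in(('disc',.152,.168),('rim',.074,.084)):
        d=C[near&(C[...,2]>lo)&(C[...,2]<hi)];print(' ',lab,len(d),np.round(d.mean(0),3), cv2.minEnclosingCircle(d[:,:2].astype(np.float32)))
    col=C[ok&(np.hypot(C[...,0]-.69,C[...,1]-.01)<.06)&(C[...,2]>.12)&(C[...,2]<.15)]
    if len(col)>5: print('  column',len(col),np.round(col.mean(0),3),cv2.minAreaRect(col[:,:2].astype(np.float32)))
    # ring
    g=p['color'].astype(int); fl=np.zeros((400,640),bool)
    rr=np.hypot(C[...,0]-.6,C[...,1]+.195); bg=np.median(g[ok&(rr<.05)],0)
    fl=ok&(rr<.09)&(rr>.05)&(C[...,2]<.01)&(g.sum(-1)<bg.sum()*.72)
    rc=np.argwhere(fl);W=np.array([px2w(p,r,c,z=0)[:2] for r,c in rc])
    for _ in range(4):
        A=np.c_[2*W,np.ones(len(W))];x=np.linalg.lstsq(A,(W**2).sum(1),rcond=None)[0];R0=np.sqrt(x[2]+x[0]**2+x[1]**2)
        res=np.abs(np.hypot(*(W-x[:2]).T)-R0);W=W[res<.005]
    print(n,'ring',x[:2],R0,len(W))
c=P['top']['color'][90:220,230:410];c2=P['side']['color'][160:310,180:360]
cv2.imwrite('pics/c1.png',np.hstack([cv2.resize(c,(400,289)),cv2.resize(c2,(400,289))]) if 0 else np.hstack([cv2.resize(c,(400,400)),cv2.resize(c2,(400,400))]))
```

```text
top tbar 154 [ 0.574 -0.003  0.204] ((0.5745475888252258, -0.0021575763821601868), (0.016758892685174942, 0.08869120478630066), 9.850237846374512) zmax 0.2164362893174161
 axis ang -1.3927088056732226
top handle 170 [ 0.464 -0.034  0.062] ang -2.8514756795908944 ends [ 0.52246881 -0.01709593] [ 0.40826054 -0.05119169]
  disc 330 [ 0.569 -0.003  0.159] ((0.5732030868530273, -0.003031726460903883), 0.041503772139549255)
  rim 180 [ 0.552 -0.006  0.079] ((0.574059009552002, -0.0037246975116431713), 0.06009978801012039)
  column 360 [0.671 0.014 0.138] ((0.6695626378059387, 0.014541929587721825), (0.07956266403198242, 0.055310435593128204), 9.816194534301758)
top ring [ 0.59780402 -0.1929685 ] 0.06813067362285775 157
side tbar 170 [0.577 0.005 0.205] ((0.5774223804473877, -0.0006157681345939636), (0.012438026256859303, 0.08849020302295685), 9.838356018066406) zmax 0.21216980196163016
 axis ang 1.740302055709132
side handle 196 [ 0.46  -0.035  0.062] ang 0.2877376878204552 ends [ 0.41354659 -0.04847446] [ 0.50505663 -0.021392  ]
  disc 488 [0.579 0.003 0.159] ((0.5763280391693115, -0.0017670514062047005), 0.04270235076546669)
  rim 263 [0.571 0.029 0.079] ((0.5770131945610046, -0.0013812583638355136), 0.06028812378644943)
  column 616 [0.672 0.019 0.137] ((0.6707075834274292, 0.016080651432275772), (0.08227311819791794, 0.0577378123998642), 5.997500896453857)
side ring [ 0.59999801 -0.19699592] 0.06702323201589014 148
```

View pics/c1.png

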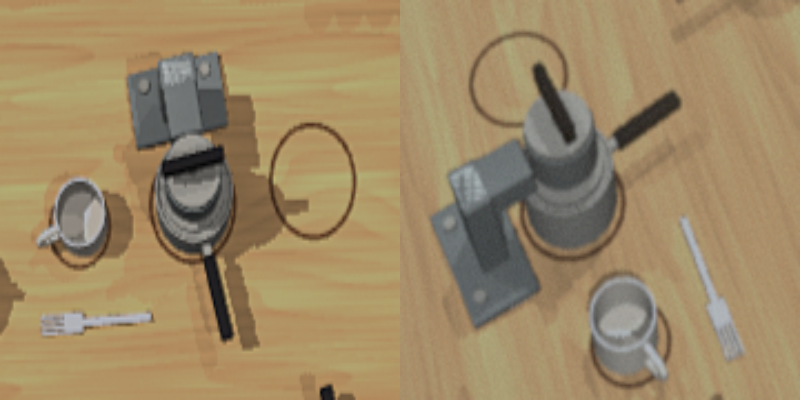

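The crop confirms it: steel pan under the press, empty large ring on the right, cup and fork on the left. Measurements:

| Thing | Position (m) | Angle (rad) |
|---|---|---|
| T-bar and press axis | (0.576, -0.002) | press yaw 0.172 |
| Pan | yaw only | 0.288 |
| Large ring | (0.599, -0.195) | n/a |

The sizes match those given. Now I'll go up and over.

Call:
arm_command(increments=[{"tz": 45},{"tz": 45,"tx": 10,"ty": -20},{"tx": 32,"ty": -50,"spin": -0.1},{"tx": 32,"ty": -50,"spin": -0.1},{"tx": 32,"ty": -50,"spin": -0.1},{"tx": 32,"ty": -50,"spin": -0.1},{"tx": 32,"ty": -50,"spin": -0.1},{"tx": 32,"ty": -50,"spin": -0.1},{"tx": 32,"ty": -50,"spin": -0.1},{"tx": 32,"ty": -50,"spin": -0.1}], jaw=100, force=40)

```text
invalid input
```

Call:
arm_command(increments=[{"tx": 0,"ty": 0,"tz": 45,"spin": 0},{"tx": 10,"ty": -20,"tz": 45,"spin": 0},{"tx": 32,"ty": -50,"tz": 0,"spin": -0.1},{"tx": 32,"ty": -50,"tz": 0,"spin": -0.1},{"tx": 32,"ty": -50,"tz": 0,"spin": -0.1},{"tx": 32,"ty": -50,"tz": 0,"spin": -0.1},{"tx": 32,"ty": -50,"tz": 0,"spin": -0.1},{"tx": 32,"ty": -50,"tz": 0,"spin": -0.1},{"tx": 32,"ty": -50,"tz": 0,"spin": -0.1},{"tx": 32,"ty": -50,"tz": 0,"spin": -0.1}], jaw=100, force=40)

```text
clock: 2.65
tool_pos: [0.4717, 0.1336, 0.3369]
tool_rot: [3.141, -0.005, 0.41]
wrist_force: [0.7, 0.4, -0.5]
width: 0.999
```

Call:
arm_command(increments=[{"tx": 30,"ty": -40,"tz": 0,"spin": -0.08},{"tx": 30,"ty": -40,"tz": 0,"spin": -0.08},{"tx": 25,"ty": -35,"tz": 0,"spin": -0.06},{"tx": 10,"ty": -14,"tz": -20,"spin": 0},{"tx": 0,"ty": 0,"tz": -30,"spin": 0},{"tx": 0,"ty": 0,"tz": -10,"spin": 0},{"tx": 0,"ty": 0,"tz": 0,"spin": 0},{"tx": 0,"ty": 0,"tz": 0,"spin": 0},{"tx": 0,"ty": 0,"tz": 0,"spin": 0},{"tx": 0,"ty": 0,"tz": 0,"spin": 0}])

```text
clock: 3.9
tool_pos: [0.5701, -0.002, 0.2762]
tool_rot: [3.141, -0.008, 0.18]
wrist_force: [0.4, -0.1, -0.2]
width: 1.0
```

Call:
arm_command(increments=[{"tx": 6,"ty": 0,"tz": -20,"spin": -0.008},{"tx": 0,"ty": 0,"tz": -25,"spin": 0},{"tx": 0,"ty": 0,"tz": -20,"spin": 0},{"tx": 0,"ty": 0,"tz": -11,"spin": 0},{"tx": 0,"ty": 0,"tz": 0,"spin": 0},{"tx": 0,"ty": 0,"tz": 0,"spin": 0},{"tx": 0,"ty": 0,"tz": 0,"spin": 0},{"tx": 0,"ty": 0,"tz": 0,"spin": 0},{"tx": 0,"ty": 0,"tz": 0,"spin": 0},{"tx": 0,"ty": 0,"tz": 0,"spin": 0}])

```text
clock: 5.15
tool_pos: [0.5783, -0.002, 0.1973]
tool_rot: [3.14, -0.012, 0.171]
wrist_force: [-0.1, 0.6, -0.5]
width: 1.002
```

Call:
arm_command(increments=[{"tx": 0,"ty": 0,"tz": 0,"spin": 0},{"tx": 0,"ty": 0,"tz": 0,"spin": 0},{"tx": 0,"ty": 0,"tz": 0,"spin": 0},{"tx": 0,"ty": 0,"tz": 0,"spin": 0},{"tx": 0,"ty": 0,"tz": 0,"spin": 0},{"tx": 0,"ty": 0,"tz": 0,"spin": 0},{"tx": 0,"ty": 0,"tz": 0,"spin": 0},{"tx": 0,"ty": 0,"tz": 0,"spin": 0},{"tx": 0,"ty": 0,"tz": 0,"spin": 0},{"tx": 0,"ty": 0,"tz": 0,"spin": 0}], jaw=0, force=25)

```text
clock: 6.4
tool_pos: [0.5764, -0.0023, 0.1972]
tool_rot: [3.14, -0.008, 0.171]
wrist_force: [3.7, 0.3, -0.6]
width: 0.153
```

```bash
python3 -c "
from h import *
s=manip.read_state()
for k in s: print(k,np.round(s[k],3))"
```

```text
clock 6.4
joint_positions [-0.093  0.085  1.622  0.     1.427 -0.264]
dq [-0.002 -0.001  0.002 -0.001  0.004 -0.   ]
joint_torque [-3.2400e-01 -5.2982e+01 -4.7577e+01 -1.2900e-01  6.5600e-01  1.1000e-02]
tool_pos [ 0.576 -0.002  0.197]
tool_rot [ 3.14  -0.008  0.171]
wrist_force [ 3.694  0.288 -0.648]
torque [-0.035 -0.086  0.002]
width 0.153
```

Held (14.2 mm). Now a gentle feel anticlockwise.

Call:
arm_command(increments=[{"tx": 0,"ty": 0,"tz": 0,"spin": 0.03},{"tx": 0,"ty": 0,"tz": 0,"spin": 0.03},{"tx": 0,"ty": 0,"tz": 0,"spin": 0.03},{"tx": 0,"ty": 0,"tz": 0,"spin": 0.03},{"tx": 0,"ty": 0,"tz": 0,"spin": 0.03},{"tx": 0,"ty": 0,"tz": 0,"spin": 0},{"tx": 0,"ty": 0,"tz": 0,"spin": 0},{"tx": 0,"ty": 0,"tz": 0,"spin": 0},{"tx": 0,"ty": 0,"tz": 0,"spin": 0},{"tx": 0,"ty": 0,"tz": 0,"spin": 0}])

```text
clock: 7.65
tool_pos: [0.5762, -0.0023, 0.1972]
tool_rot: [3.14, -0.007, 0.331]
wrist_force: [-0.4, -0.7, 1.3]
width: 0.15
```

```bash
cat > s.py <<'E'
from h import *
s=manip.read_state()
for k in ('clock','joint_positions','tool_pos','tool_rot','wrist_force','torque','width'): print(k,np.round(s[k],3))
E
python3 s.py
```

```text
clock 7.65
joint_positions [-9.400e-02  8.600e-02  1.622e+00  1.000e-03  1.427e+00 -4.250e-01]
tool_pos [ 0.576 -0.002  0.197]
tool_rot [ 3.14  -0.007  0.331]
wrist_force [-0.376 -0.721  1.335]
torque [-0.209  0.478 -0.106]
width 0.15
```

The torque is 0.11 N m after 0.16 rad. That's free turning, since against the stop it would be about 0.3. I'll go further to confirm.

Call:
arm_command(increments=[{"tx": 0,"ty": 0,"tz": 0,"spin": 0.04},{"tx": 0,"ty": 0,"tz": 0,"spin": 0.04},{"tx": 0,"ty": 0,"tz": 0,"spin": 0.04},{"tx": 0,"ty": 0,"tz": 0,"spin": 0.04},{"tx": 0,"ty": 0,"tz": 0,"spin": 0.04},{"tx": 0,"ty": 0,"tz": 0,"spin": 0.04},{"tx": 0,"ty": 0,"tz": 0,"spin": 0},{"tx": 0,"ty": 0,"tz": 0,"spin": 0},{"tx": 0,"ty": 0,"tz": 0,"spin": 0},{"tx": 0,"ty": 0,"tz": 0,"spin": 0}])

```text
clock: 8.9
tool_pos: [0.576, -0.0025, 0.1972]
tool_rot: [3.14, -0.006, 0.576]
wrist_force: [-1.3, 0.2, 0.9]
width: 0.149
```

```bash
python3 s.py
```

```text
clock 8.9
joint_positions [-0.095  0.086  1.621  0.003  1.429 -0.672]
tool_pos [ 0.576 -0.002  0.197]
tool_rot [ 3.14  -0.006  0.576]
wrist_force [-1.333  0.246  0.893]
torque [-0.15   0.498 -0.092]
width 0.149
```

Free (0.09 N m), so anticlockwise loosens. Continuing.

Call:
arm_command(increments=[{"tx": 0,"ty": 0,"tz": 0,"spin": 0.1},{"tx": 0,"ty": 0,"tz": 0,"spin": 0.1},{"tx": 0,"ty": 0,"tz": 0,"spin": 0.1},{"tx": 0,"ty": 0,"tz": 0,"spin": 0.1},{"tx": 0,"ty": 0,"tz": 0,"spin": 0.1},{"tx": 0,"ty": 0,"tz": 0,"spin": 0.1},{"tx": 0,"ty": 0,"tz": 0,"spin": 0.1},{"tx": 0,"ty": 0,"tz": 0,"spin": 0.1},{"tx": 0,"ty": 0,"tz": 0,"spin": 0.1},{"tx": 0,"ty": 0,"tz": 0,"spin": 0}])

```text
clock: 10.15
tool_pos: [0.5754, -0.0035, 0.1972]
tool_rot: [3.14, -0.004, 1.502]
wrist_force: [-1.1, -0.5, 0.2]
width: 0.146
```

```bash
python3 s.py
```

```text
clock 10.15
joint_positions [-0.098  0.088  1.618  0.004  1.433 -1.6  ]
tool_pos [ 0.575 -0.004  0.197]
tool_rot [ 3.14  -0.004  1.502]
wrist_force [-1.115 -0.509  0.175]
torque [-0.184  0.299 -0.112]
width 0.146
```

Call:
arm_command(increments=[{"tx": 0,"ty": 0,"tz": 0,"spin": 0.1},{"tx": 0,"ty": 0,"tz": 0,"spin": 0.1},{"tx": 0,"ty": 0,"tz": 0,"spin": 0.1},{"tx": 0,"ty": 0,"tz": 0,"spin": 0.1},{"tx": 0,"ty": 0,"tz": 0,"spin": 0.1},{"tx": 0,"ty": 0,"tz": 0,"spin": 0.1},{"tx": 0,"ty": 0,"tz": 0,"spin": 0.1},{"tx": 0,"ty": 0,"tz": 0,"spin": 0.1},{"tx": 0,"ty": 0,"tz": 0,"spin": 0.1},{"tx": 0,"ty": 0,"tz": 0,"spin": 0}])

```text
clock: 11.4
tool_pos: [0.5758, -0.0046, 0.1972]
tool_rot: [3.14, -0.002, 2.4]
wrist_force: [-1.0, -0.6, 1.1]
width: 0.149
```

```bash
python3 s.py
```

```text
clock 11.4
joint_positions [-0.099  0.091  1.615  0.003  1.435 -2.499]
tool_pos [ 0.576 -0.005  0.197]
tool_rot [ 3.14e+00 -2.00e-03  2.40e+00]
wrist_force [-0.964 -0.587  1.084]
torque [ 0.053  0.385 -0.086]
width 0.149
```

Total turn is 2.23 rad, so the pad should be up about 6.6 mm (2 mm clear). I'll release and rise, then check the bar angle.

Call:
arm_command(increments=[{"tx": 0,"ty": 0,"tz": 0,"spin": 0},{"tx": 0,"ty": 0,"tz": 0,"spin": 0},{"tx": 0,"ty": 0,"tz": 0,"spin": 0},{"tx": 0,"ty": 0,"tz": 0,"spin": 0},{"tx": 0,"ty": 0,"tz": 0,"spin": 0},{"tx": 0,"ty": 0,"tz": 20,"spin": 0},{"tx": 0,"ty": 0,"tz": 40,"spin": 0},{"tx": -40,"ty": -10,"tz": 20,"spin": -0.15},{"tx": -45,"ty": -12,"tz": 0,"spin": -0.15},{"tx": -40,"ty": -12,"tz": 0,"spin": -0.15}], jaw=100)

```text
clock: 12.65
tool_pos: [0.4503, -0.0387, 0.2854]
tool_rot: [3.134, 0.0, 1.932]
wrist_force: [0.3, -0.7, -0.6]
width: 0.998
```

```bash
cat > m.py <<'E'
from h import *
import sys
for n in('top','side'):
    p=manip.get_image(n);g=p['color'];C=cloud(p);ok=p['range_z']>0;dk=g.max(-1)<70
    t=C[ok&dk&(np.hypot(C[...,0]-.575,C[...,1])<.06)&(C[...,2]>.19)&(C[...,2]<.215)]
    if len(t)>20: print(n,'tbar',len(t),cv2.minAreaRect(t[:,:2].astype(np.float32)))
    hx,hy=map(float,sys.argv[1:3])
    h=C[ok&dk&(np.hypot(C[...,0]-hx,C[...,1]-hy)<.075)&(C[...,2]>.045)&(C[...,2]<.075)]
    if len(h)>20: print(n,'handle',len(h),h.mean(0).round(3),cv2.minAreaRect(h[:,:2].astype(np.float32)))
    px,py=map(float,sys.argv[3:5])
    d=C[ok&(np.hypot(C[...,0]-px,C[...,1]-py)<.085)&(C[...,2]>.0755)&(C[...,2]<.084)]
    if len(d)>20: print(n,'rim',len(d),cv2.minEnclosingCircle(d[:,:2].astype(np.float32)))
    cv2.imwrite(f'pics/{n}_{sys.argv[5]}.png',g)
E
python3 m.py .455 -.037 .575 -.002 a; python3 s.py
```

```text
top handle 92 [ 0.44  -0.042  0.062] ((0.4502715468406677, -0.04012557864189148), (0.08502214401960373, 0.019166821613907814), 16.292633056640625)
top rim 27 ((0.5705090761184692, 0.02317584492266178), 0.04854530096054077)
side tbar 215 ((0.5763943195343018, 0.0004731714725494385), (0.08828991651535034, 0.014119237661361694), 45.484580993652344)
side handle 195 [ 0.46  -0.035  0.062] ((0.46024608612060547, -0.03660714253783226), (0.09409759938716888, 0.022501543164253235), 17.693437576293945)
side rim 138 ((0.5769599676132202, -0.00201899535022676), 0.060544755309820175)
clock 12.75
joint_positions [-0.203 -0.304  1.821  0.003  1.617 -2.135]
tool_pos [ 0.449 -0.039  0.286]
tool_rot [3.134e+00 1.000e-03 1.932e+00]
wrist_force [ 0.304  0.349 -0.124]
torque [ 0.063 -0.018 -0.025]
width 1.002
```

The bar now lies at 225.5° from 99.85°, so it turned 2.19 rad. The pad is up 6.6 mm, about 2.1 mm above the rim. Next, lower onto the handle.

Call:
arm_command(increments=[{"tx": 2,"ty": 0,"tz": -30,"spin": -0.04},{"tx": 0,"ty": 0,"tz": -45,"spin": -0.033},{"tx": 0,"ty": 0,"tz": -45,"spin": 0},{"tx": 0,"ty": 0,"tz": -40,"spin": 0},{"tx": 0,"ty": 0,"tz": -30,"spin": 0},{"tx": 0,"ty": 0,"tz": -15,"spin": 0},{"tx": 0,"ty": 0,"tz": 0,"spin": 0},{"tx": 0,"ty": 0,"tz": 0,"spin": 0},{"tx": 0,"ty": 0,"tz": 0,"spin": 0},{"tx": 0,"ty": 0,"tz": 0,"spin": 0}])

```text
clock: 14.0
tool_pos: [0.4613, -0.0399, 0.0902]
tool_rot: [3.113, 0.011, 1.865]
wrist_force: [-0.0, -0.4, 0.6]
width: 1.0
```

Call:
arm_command(increments=[{"tx": -5,"ty": 0,"tz": -12,"spin": 0},{"tx": -5,"ty": 0,"tz": -10,"spin": 0},{"tx": 0,"ty": 0,"tz": -4,"spin": 0},{"tx": 0,"ty": 0,"tz": 0,"spin": 0},{"tx": 0,"ty": 0,"tz": 0,"spin": 0},{"tx": 0,"ty": 0,"tz": 0,"spin": 0},{"tx": 0,"ty": 0,"tz": 0,"spin": 0},{"tx": 0,"ty": 0,"tz": 0,"spin": 0},{"tx": 0,"ty": 0,"tz": 0,"spin": 0},{"tx": 0,"ty": 0,"tz": 0,"spin": 0}])

```text
clock: 15.25
tool_pos: [0.4509, -0.04, 0.063]
tool_rot: [3.112, 0.012, 1.865]
wrist_force: [0.1, -0.6, -0.1]
width: 1.0
```

```bash
python3 s.py
```

```text
clock 15.25
joint_positions [-0.205 -0.134  2.097  0.004  1.147 -2.071]
tool_pos [ 0.451 -0.04   0.063]
tool_rot [3.112 0.012 1.865]
wrist_force [ 0.078 -0.633 -0.12 ]
torque [0.017 0.008 0.028]
width 1.0
```

Call:
arm_command(increments=[{"tx": 0,"ty": 0,"tz": 0,"spin": 0},{"tx": 0,"ty": 0,"tz": 0,"spin": 0},{"tx": 0,"ty": 0,"tz": 0,"spin": 0},{"tx": 0,"ty": 0,"tz": 0,"spin": 0},{"tx": 0,"ty": 0,"tz": 0,"spin": 0},{"tx": 0,"ty": 0,"tz": 0,"spin": 0},{"tx": 0,"ty": 0,"tz": 0,"spin": 0},{"tx": 0,"ty": 0,"tz": 0,"spin": 0},{"tx": 0,"ty": 0,"tz": 0,"spin": 0},{"tx": 0,"ty": 0,"tz": 0,"spin": 0}], jaw=0, force=25)

```text
clock: 16.5
tool_pos: [0.451, -0.0401, 0.0631]
tool_rot: [3.112, 0.012, 1.864]
wrist_force: [1.2, -0.5, 0.0]
width: 0.212
```

Call:
arm_command(increments=[{"tx": 0,"ty": -4,"tz": 0,"spin": 0},{"tx": 0,"ty": -5,"tz": 0,"spin": 0},{"tx": 1,"ty": -6,"tz": 0,"spin": 0},{"tx": 1,"ty": -6,"tz": 0,"spin": 0},{"tx": 0,"ty": 0,"tz": 0,"spin": 0},{"tx": 0,"ty": 0,"tz": 0,"spin": 0},{"tx": 0,"ty": 0,"tz": 0,"spin": 0},{"tx": 0,"ty": 0,"tz": 0,"spin": 0},{"tx": 0,"ty": 0,"tz": 0,"spin": 0},{"tx": 0,"ty": 0,"tz": 0,"spin": 0}])

```text
clock: 17.75
tool_pos: [0.4525, -0.0594, 0.063]
tool_rot: [3.112, 0.007, 1.868]
wrist_force: [0.7, 2.2, 1.4]
width: 0.213
```

```bash
python3 s.py; python3 m.py .455 -.057 .575 -.022 b
```

```text
clock 17.75
joint_positions [-0.25  -0.121  2.086  0.01   1.148 -2.123]
tool_pos [ 0.453 -0.059  0.063]
tool_rot [3.112 0.007 1.868]
wrist_force [0.744 2.17  1.365]
torque [ 0.408 -0.048  0.247]
width 0.213
top tbar 109 ((0.5741234421730042, -0.003042597323656082), (0.0888737291097641, 0.015119361691176891), 46.0375862121582)
top handle 31 [ 0.418 -0.068  0.062] ((0.4183283746242523, -0.06794153898954391), (0.018199244514107704, 0.018438370898365974), 21.21862030029297)
top rim 41 ((0.5755904912948608, -0.017584342509508133), 0.06032383441925049)
side tbar 211 ((0.5774562954902649, 0.0013298876583576202), (0.08635183423757553, 0.014225887134671211), 43.823543548583984)
side handle 106 [ 0.481 -0.047  0.061] ((0.461154967546463, -0.05805995315313339), (0.09471780806779861, 0.026258205994963646), 25.318723678588867)
side rim 69 ((0.5785290002822876, -0.01553274318575859), 0.06163067743182182)
```

Call:
arm_command(increments=[{"tx": 1,"ty": -10,"tz": 0,"spin": 0},{"tx": 2,"ty": -15,"tz": 0,"spin": 0},{"tx": 2,"ty": -18,"tz": 0,"spin": 0},{"tx": 2,"ty": -18,"tz": 0,"spin": 0},{"tx": 2,"ty": -18,"tz": 0,"spin": 0},{"tx": 2,"ty": -18,"tz": 0,"spin": 0},{"tx": 2,"ty": -18,"tz": 0,"spin": 0},{"tx": 2,"ty": -15,"tz": 0,"spin": 0},{"tx": 1,"ty": -10,"tz": 0,"spin": 0},{"tx": 0,"ty": 0,"tz": 0,"spin": 0}])

```text
clock: 19.1
tool_pos: [0.4665, -0.1962, 0.0618]
tool_rot: [3.114, -0.008, 1.874]
wrist_force: [-0.7, 4.7, 4.2]
width: 0.213
```

```bash
python3 s.py; python3 m.py .47 -.2 .593 -.162 c
```

```text
clock 19.1
joint_positions [-0.518  0.034  1.938  0.028  1.157 -2.403]
tool_pos [ 0.466 -0.196  0.062]
tool_rot [ 3.114 -0.008  1.874]
wrist_force [-0.652  4.675  4.162]
torque [ 0.684 -0.107  0.403]
width 0.213
top tbar 136 ((0.5748110413551331, -0.002005103975534439), (0.09010382741689682, 0.01411728747189045), 46.360294342041016)
top handle 25 [ 0.443 -0.2    0.06 ] ((0.47900938987731934, -0.18523184955120087), (0.1149759516119957, 0.01984097622334957), 23.669469833374023)
top rim 270 ((0.5878553986549377, -0.14931239187717438), 0.05962470918893814)
side tbar 222 ((0.5769199728965759, -0.0007045231759548187), (0.08931735157966614, 0.014241257682442665), 45.285770416259766)
side handle 113 [ 0.493 -0.182  0.06 ] ((0.49134156107902527, -0.18180347979068756), (0.05898800492286682, 0.03334945812821388), 38.957786560058594)
side rim 311 ((0.5905356407165527, -0.14962105453014374), 0.061622221022844315)
```

Call:
arm_command(increments=[{"tx": 2,"ty": -10,"tz": 0,"spin": 0},{"tx": 2,"ty": -10,"tz": 0,"spin": 0},{"tx": 2,"ty": -10,"tz": 0,"spin": 0},{"tx": 2,"ty": -8,"tz": 0,"spin": 0},{"tx": 2,"ty": -6,"tz": 0,"spin": 0},{"tx": 0,"ty": 0,"tz": 0,"spin": 0},{"tx": 0,"ty": 0,"tz": 0,"spin": 0},{"tx": 0,"ty": 0,"tz": 0,"spin": 0},{"tx": 0,"ty": 0,"tz": 0,"spin": 0},{"tx": 0,"ty": 0,"tz": 0,"spin": 0}])

```text
clock: 20.45
tool_pos: [0.4736, -0.2329, 0.0606]
tool_rot: [3.119, -0.019, 1.882]
wrist_force: [-0.0, 3.7, 3.7]
width: 0.222
```

```bash
python3 s.py; python3 m.py .48 -.25 .6 -.195 d;  python3 - <<'E'
from h import *
o=[]
for n in('top','side'):
    g=cv2.imread(f'pics/{n}_d.png'); p=manip.get_image(n)
    r,c=map(int,w2px(p,[.595,-.195,.03])); o.append(cv2.resize(g[max(r-45,0):r+45,c-45:c+45],(400,400),interpolation=cv2.INTER_CUBIC))
cv2.imwrite('pics/c2.png',np.hstack(o))
E
```

```text
clock 20.45
joint_positions [-0.574  0.105  1.866  0.032  1.172 -2.468]
tool_pos [ 0.474 -0.233  0.061]
tool_rot [ 3.119 -0.019  1.882]
wrist_force [-0.036  3.713  3.704]
torque [ 0.689 -0.086  0.398]
width 0.222
top tbar 143 ((0.5744218230247498, -0.0027175210416316986), (0.08896396309137344, 0.01576899364590645), 45.725521087646484)
top handle 25 [ 0.443 -0.243  0.058] ((0.48670920729637146, -0.23118506371974945), (0.11404303461313248, 0.019585508853197098), 16.13006591796875)
top rim 378 ((0.5905655026435852, -0.1791459321975708), 0.06085672974586487)
side tbar 224 ((0.5773540735244751, -2.5369226932525635e-05), (0.08788955211639404, 0.014233850874006748), 47.13812255859375)
side handle 106 [ 0.499 -0.217  0.06 ] ((0.4965571165084839, -0.2183956503868103), (0.05994245409965515, 0.02871127612888813), 40.03116989135742)
side rim 491 ((0.5928944945335388, -0.1768370121717453), 0.06215366721153259)
```

View pics/c2.png

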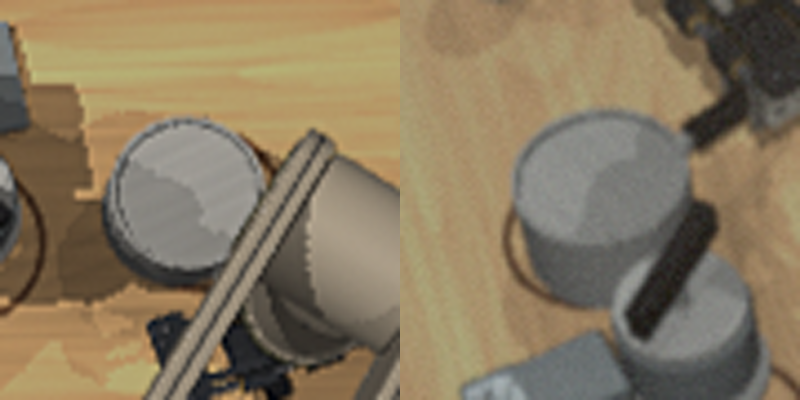

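The pan (crop left, centre ~(190,195)) is still short of the ring, which shows at its right and far edge. The remainder is about (+7, -17) mm.

Call:
arm_command(increments=[{"tx": 2,"ty": -6,"tz": 0,"spin": 0},{"tx": 2,"ty": -6,"tz": 0,"spin": 0},{"tx": 2,"ty": -5,"tz": 0,"spin": 0},{"tx": 2,"ty": -5,"tz": 0,"spin": 0},{"tx": 0,"ty": 0,"tz": 0,"spin": 0},{"tx": 0,"ty": 0,"tz": 0,"spin": 0},{"tx": 0,"ty": 0,"tz": 0,"spin": 0},{"tx": 0,"ty": 0,"tz": 0,"spin": 0},{"tx": 0,"ty": 0,"tz": 0,"spin": 0},{"tx": 0,"ty": 0,"tz": 0,"spin": 0}], force=40)

```text
clock: 21.9
tool_pos: [0.4791, -0.2491, 0.0597]
tool_rot: [3.123, -0.034, 1.886]
wrist_force: [-0.8, 5.3, 5.7]
width: 0.224
```

```bash
python3 s.py; python3 m.py .48 -.25 .6 -.195 e
```

```text
clock 21.9
joint_positions [-0.598  0.151  1.818  0.039  1.189 -2.498]
tool_pos [ 0.479 -0.249  0.06 ]
tool_rot [ 3.123 -0.034  1.886]
wrist_force [-0.836  5.258  5.696]
torque [ 0.8   -0.09   0.513]
width 0.224
top tbar 139 ((0.5746872425079346, -0.0033619776368141174), (0.08823263645172119, 0.015964794903993607), 46.96281814575195)
top handle 25 [ 0.467 -0.249  0.058] ((0.4914534091949463, -0.23783926665782928), (0.1140369400382042, 0.018307585269212723), 26.26581382751465)
top rim 428 ((0.596727728843689, -0.19455169141292572), 0.06052037701010704)
side tbar 220 ((0.5761991739273071, -0.0009928159415721893), (0.09061817824840546, 0.015499044209718704), 47.612953186035156)
side handle 106 [ 0.504 -0.234  0.059] ((0.5033202767372131, -0.2345813363790512), (0.06012195721268654, 0.026986800134181976), 38.960845947265625)
side rim 556 ((0.597790539264679, -0.19352537393569946), 0.06221553310751915)
```

Now within about 2 mm. I'll release, rise, and check with a clear view.

Call:
arm_command(increments=[{"tx": 0,"ty": 0,"tz": 0,"spin": 0},{"tx": 0,"ty": 0,"tz": 0,"spin": 0},{"tx": 0,"ty": 0,"tz": 0,"spin": 0},{"tx": 0,"ty": 0,"tz": 0,"spin": 0},{"tx": 0,"ty": 0,"tz": 0,"spin": 0},{"tx": 0,"ty": 0,"tz": 0,"spin": 0},{"tx": 0,"ty": 0,"tz": 30,"spin": 0},{"tx": 0,"ty": 0,"tz": 45,"spin": 0},{"tx": 0,"ty": 0,"tz": 50,"spin": 0},{"tx": 0,"ty": 0,"tz": 50,"spin": 0}], jaw=100)

```text
clock: 23.25
tool_pos: [0.4741, -0.2478, 0.2324]
tool_rot: [3.132, -0.042, 1.884]
wrist_force: [-0.7, -0.8, -0.6]
width: 0.997
```

Call:
arm_command(increments=[{"tx": 0,"ty": 0,"tz": 30,"spin": 0},{"tx": 0,"ty": -50,"tz": 20,"spin": -0.1},{"tx": 0,"ty": -50,"tz": 0,"spin": -0.1},{"tx": 0,"ty": -50,"tz": 0,"spin": -0.1},{"tx": 0,"ty": -40,"tz": 0,"spin": -0.1},{"tx": 0,"ty": -30,"tz": 0,"spin": -0.1},{"tx": 0,"ty": 0,"tz": 0,"spin": 0},{"tx": 0,"ty": 0,"tz": 0,"spin": 0},{"tx": 0,"ty": 0,"tz": 0,"spin": 0},{"tx": 0,"ty": 0,"tz": 0,"spin": 0}])

```text
clock: 24.5
tool_pos: [0.4764, -0.4731, 0.2915]
tool_rot: [3.123, -0.034, 1.375]
wrist_force: [-0.5, -0.1, -0.3]
width: 1.0
```

```bash
python3 s.py|head -3; python3 m.py .48 -.25 .6 -.195 f;  python3 - <<'E'
from h import *
o=[]
for n in('top','side'):
    g=cv2.imread(f'pics/{n}_f.png'); p=manip.get_image(n)
    # expected ring (outer/inner) overlays are left off; crop only
    r,c=map(int,w2px(p,[.595,-.195,.03])); o.append(cv2.resize(g[max(r-45,0):r+45,c-45:c+45],(400,400),interpolation=cv2.INTER_CUBIC))
    for t,z in dict(pan=0,pan_grip=.055,teacup=0,fork=0).items():
        for q in manip.spot_point(t,p)[:2]: print(n,t,round(q['p'],2),px2w(p,*q['position'],z=z).round(3))
cv2.imwrite('pics/c3.png',np.hstack(o))
E
```

```text
clock 24.5
joint_positions [-0.878  0.315  1.19   0.038  1.643 -2.25 ]
tool_pos [ 0.476 -0.473  0.291]
top tbar 144 ((0.5738571882247925, -0.0029389336705207825), (0.08744165301322937, 0.014959808439016342), 45.21796417236328)
top handle 173 [ 0.49  -0.241  0.061] ((0.4949095845222473, -0.2400997430086136), (0.11304725706577301, 0.021511882543563843), 24.761722564697266)
top rim 226 ((0.598423421382904, -0.19082161784172058), 0.06038551777601242)
side tbar 219 ((0.5767608284950256, -0.0005010515451431274), (0.08915545046329498, 0.01486571691930294), 46.93946075439453)
side handle 165 [ 0.49  -0.238  0.061] ((0.490129679441452, -0.2398417890071869), (0.09147182106971741, 0.0192489642649889), 24.33955192565918)
side rim 254 ((0.6004436016082764, -0.1902511715888977), 0.06214043125510216)
top pan 0.69 [ 0.604 -0.19   0.   ]
top pan_grip 0.57 [ 0.489 -0.253  0.055]
top teacup 0.82 [0.561 0.161 0.   ]
top teacup 0.71 [ 0.61  -0.182  0.   ]
top fork 0.61 [0.446 0.149 0.   ]
top fork 0.2 [0.261 0.304 0.   ]
side pan 0.87 [ 0.182 -0.254  0.   ]
side pan 0.58 [ 0.603 -0.184  0.   ]
side pan_grip 0.91 [ 0.319 -0.211  0.055]
side pan_grip 0.61 [ 0.488 -0.231  0.055]
side teacup 0.87 [0.555 0.163 0.   ]
side teacup 0.26 [ 0.42  -0.467  0.   ]
side fork 0.64 [0.45  0.147 0.   ]
```

View pics/c3.png

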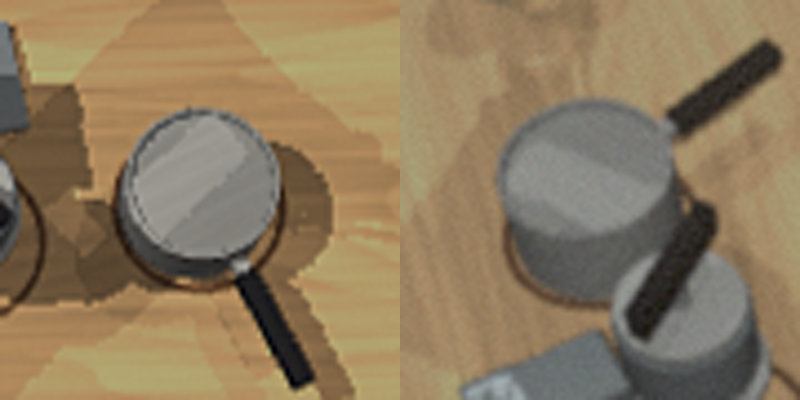

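```bash
cat > fit.py <<'E'
from h import *
from scipy.optimize import minimize
from scipy.ndimage import map_coordinates
th=np.linspace(0,2*np.pi,180,endpoint=False)
def circ(p,x,r,z):
    K=np.array(p['camera_matrix']);W=np.c_[x[0]+r*np.cos(th),x[1]+r*np.sin(th),0*th+z]
    c=(W-np.array(p['eye']))@rot(p['orientation']);return K[1,2]+K[1,1]*c[:,1]/c[:,2],K[0,2]-K[0,0]*c[:,0]/c[:,2]
o=[]
for n in('top','side'):
    p=manip.get_image(n);g0=cv2.cvtColor(cv2.imread(f'pics/{n}0.png'),6).astype(float)
    s=lambda x,r:map_coordinates(g0,circ(p,x,r,0),order=1)
    f=lambda x:np.mean(np.clip(s(x,.067)-.5*(s(x,.059)+s(x,.075)),-40,20))
    gx=[(f((x,y)),x,y) for x in np.arange(.588,.611,.001) for y in np.arange(-.207,-.183,.001)]
    b=min(gx);m=minimize(f,b[1:],method='Nelder-Mead',options=dict(initial_simplex=[b[1:],(b[1]+.002,b[2]),(b[1],b[2]+.002)]));ring=m.x
    C=cloud(p);M=((p['range_z']>0)&(np.hypot(C[...,0]-.599,C[...,1]+.192)<.07)&(C[...,2]>.07)&(C[...,2]<.088)).astype(np.uint8)
    k,l,st,_=cv2.connectedComponentsWithStats(M);M=(l==1+st[1:,4].argmax())
    S=8
    def mask(x):
        im=np.zeros((400*S//4,640*S//4),np.uint8)
        for z in(.07,.08):
            r,c=circ(p,x,.06,z);cv2.fillPoly(im,[np.round(np.c_[(c+.5)*2*256,(r+.5)*2*256]).astype(np.int32)],1,shift=8)
        return cv2.resize(im.astype(np.float32),(640,400),interpolation=cv2.INTER_AREA)
    q=[(np.abs(mask((x,y))-M).sum(),x,y) for x in np.arange(.590,.609,.001) for y in np.arange(-.202,-.182,.001)]
    q.sort();v=np.array(q[:6]);pan=v[:,1:].mean(0)
    print(n,'ring',ring.round(4),'contrast',m.fun.round(1),'pan',pan.round(4),'res',v[0,0],M.sum(),'need mm',((ring-pan)*1000).round(1))
    Z=8;r,c=map(int,w2px(p,[.598,-.193,.03]));r0,c0=max(r-37,0),c-25;im=cv2.resize(p['color'][r0:r0+75,c0-12:c0+63],None,fx=5.3,fy=5.3,interpolation=cv2.INTER_CUBIC);im2=im
    for x,rad,z,colr in((ring,.067,0,(0,0,255)),(pan,.06,0,(255,0,0)),(pan,.06,.08,(0,255,0))):
        rr,cc=circ(p,x,rad,z);cv2.polylines(im2,[np.round(np.c_[(cc-c0+12.5)*5.3,(rr-r0+.5)*5.3]).astype(np.int32)],True,colr,1)
    o.append(im2)
cv2.imwrite('pics/c4.png',np.hstack(o))
E
python3 fit.py
```

```text
top ring [ 0.597 -0.196] contrast -40.0 pan [ 0.5995 -0.189 ] res 272.75 724 need mm [-2.5 -7. ]
side ring [ 0.6002 -0.1978] contrast -33.0 pan [ 0.6008 -0.1913] res 145.0 951 need mm [-0.7 -6.5]
```

View pics/c4.png

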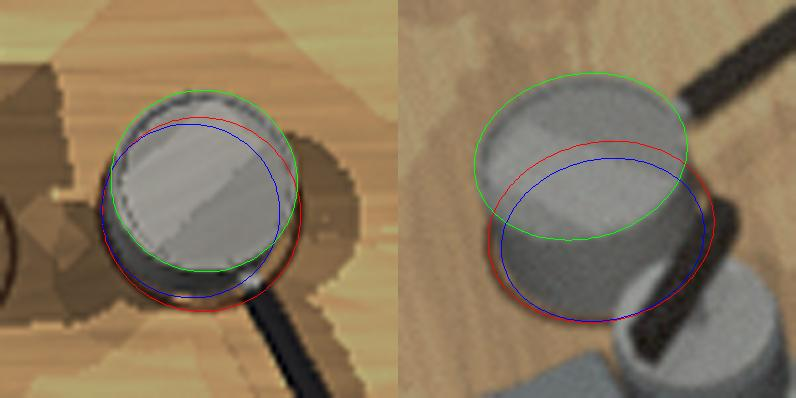

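Both fits say the pan is about 6 mm short in -y, since it shifted when the skewed grip opened. I'll regrasp squarely across the handle (pan yaw now 0.428, so tool yaw -1.143) and nudge it.

Call:
arm_command(increments=[{"tx": 0,"ty": 22,"tz": 0,"spin": -0.18},{"tx": 0,"ty": 23,"tz": 0,"spin": -0.18},{"tx": 0,"ty": 23,"tz": 0,"spin": -0.18},{"tx": 0,"ty": 23,"tz": 0,"spin": -0.18},{"tx": 0,"ty": 23,"tz": 0,"spin": -0.18},{"tx": 0,"ty": 23,"tz": 0,"spin": -0.18},{"tx": 0,"ty": 23,"tz": 0,"spin": -0.18},{"tx": 0,"ty": 23,"tz": 0,"spin": -0.18},{"tx": 0,"ty": 23,"tz": 0,"spin": -0.18},{"tx": 0,"ty": 22,"tz": 0,"spin": -0.18}])

```text
clock: 26.45
tool_pos: [0.4749, -0.2409, 0.2912]
tool_rot: [3.123, -0.036, -0.488]
wrist_force: [1.0, -0.0, -0.5]
width: 1.001
```

Call:
arm_command(increments=[{"tx": 0,"ty": 0,"tz": -30,"spin": -0.18},{"tx": 0,"ty": 0,"tz": -40,"spin": -0.18},{"tx": 0,"ty": 0,"tz": -30,"spin": -0.18},{"tx": 0,"ty": 0,"tz": -20,"spin": -0.17},{"tx": 0,"ty": 0,"tz": 0,"spin": 0},{"tx": 0,"ty": 0,"tz": 0,"spin": 0},{"tx": 0,"ty": 0,"tz": 0,"spin": 0},{"tx": 0,"ty": 0,"tz": 0,"spin": 0},{"tx": 0,"ty": 0,"tz": 0,"spin": 0},{"tx": 0,"ty": 0,"tz": 0,"spin": 0}])

```text
clock: 27.7
tool_pos: [0.4774, -0.2403, 0.1745]
tool_rot: [3.126, -0.046, -1.21]
wrist_force: [-0.4, -1.1, 0.3]
width: 0.999
```

Call:
arm_command(increments=[{"tx": 2,"ty": -2,"tz": -25,"spin": 0.067},{"tx": 0,"ty": -2,"tz": -30,"spin": 0},{"tx": 0,"ty": 0,"tz": -25,"spin": 0},{"tx": 0,"ty": 0,"tz": -15,"spin": 0},{"tx": 0,"ty": 0,"tz": 0,"spin": 0},{"tx": 0,"ty": 0,"tz": 0,"spin": 0},{"tx": 0,"ty": 0,"tz": 0,"spin": 0},{"tx": 0,"ty": 0,"tz": 0,"spin": 0},{"tx": 0,"ty": 0,"tz": 0,"spin": 0},{"tx": 0,"ty": 0,"tz": 0,"spin": 0}])

```text
clock: 28.95
tool_pos: [0.4826, -0.2462, 0.0825]
tool_rot: [3.131, -0.053, -1.14]
wrist_force: [-0.7, 0.6, 0.5]
width: 1.003
```

Call:
arm_command(increments=[{"tx": 0,"ty": 0,"tz": -12,"spin": 0},{"tx": 0,"ty": 0,"tz": -6,"spin": 0},{"tx": 0,"ty": 0,"tz": 0,"spin": 0},{"tx": 0,"ty": 0,"tz": 0,"spin": 0},{"tx": 0,"ty": 0,"tz": 0,"spin": 0},{"tx": 0,"ty": 0,"tz": 0,"spin": 0},{"tx": 0,"ty": 0,"tz": 0,"spin": 0},{"tx": 0,"ty": 0,"tz": 0,"spin": 0},{"tx": 0,"ty": 0,"tz": 0,"spin": 0},{"tx": 0,"ty": 0,"tz": 0,"spin": 0}])

```text
clock: 30.2
tool_pos: [0.4824, -0.2461, 0.0631]
tool_rot: [3.131, -0.053, -1.14]
wrist_force: [-0.2, 0.1, -0.6]
width: 0.998
```

Call:
arm_command(increments=[{"tx": 0,"ty": 0,"tz": 0,"spin": 0},{"tx": 0,"ty": 0,"tz": 0,"spin": 0},{"tx": 0,"ty": 0,"tz": 0,"spin": 0},{"tx": 0,"ty": 0,"tz": 0,"spin": 0},{"tx": 0,"ty": 0,"tz": 0,"spin": 0},{"tx": 0,"ty": 0,"tz": 0,"spin": 0},{"tx": 0,"ty": 0,"tz": 0,"spin": 0},{"tx": 0,"ty": 0,"tz": 0,"spin": 0},{"tx": 0,"ty": 0,"tz": 0,"spin": 0},{"tx": 0,"ty": 0,"tz": 0,"spin": 0}], jaw=0, force=25)

```text
clock: 31.45
tool_pos: [0.4825, -0.2462, 0.0632]
tool_rot: [3.131, -0.053, -1.14]
wrist_force: [1.3, -1.1, 0.4]
width: 0.218
```

```bash
python3 s.py; python3 fit.py
```

```text
clock 31.45
joint_positions [-0.541  0.108  1.858 -0.043  1.138  0.616]
tool_pos [ 0.482 -0.246  0.063]
tool_rot [ 3.131 -0.053 -1.14 ]
wrist_force [ 1.285 -1.131  0.418]
torque [ 0.142  0.241 -0.01 ]
width 0.218
top ring [ 0.597 -0.196] contrast -40.0 pan [ 0.6005 -0.187 ] res 485.5 508 need mm [-3.5 -9. ]
side ring [ 0.6002 -0.1978] contrast -33.0 pan [ 0.6012 -0.1908] res 139.25 960 need mm [-1. -7.]
```

Call:
arm_command(increments=[{"tx": 0,"ty": -2,"tz": 0,"spin": 0},{"tx": -1,"ty": -2,"tz": 0,"spin": 0},{"tx": 0,"ty": -2,"tz": 0,"spin": 0},{"tx": 0,"ty": 0,"tz": 0,"spin": 0},{"tx": 0,"ty": 0,"tz": 0,"spin": 0},{"tx": 0,"ty": 0,"tz": 0,"spin": 0},{"tx": 0,"ty": 0,"tz": 0,"spin": 0},{"tx": 0,"ty": 0,"tz": 0,"spin": 0},{"tx": 0,"ty": 0,"tz": 0,"spin": 0},{"tx": 0,"ty": 0,"tz": 0,"spin": 0}])

```text
clock: 32.8
tool_pos: [0.4817, -0.2507, 0.063]
tool_rot: [3.132, -0.051, -1.139]
wrist_force: [2.0, 4.3, 0.8]
width: 0.218
```

```bash
sed -i 's/np.clip(\(.*\),-40,20)/np.clip(\1,-90,20)/; s/C\[...,2\]>.07)/C[...,2]>.07)/' fit.py; python3 s.py; python3 fit.py; python3 m.py .48 -.25 .6 -.195 g
```

```text
clock 32.8
joint_positions [-0.551  0.113  1.853 -0.04   1.139  0.604]
tool_pos [ 0.482 -0.251  0.063]
tool_rot [ 3.132 -0.051 -1.139]
wrist_force [1.971 4.274 0.783]
torque [0.734 0.075 0.26 ]
width 0.218
top ring [ 0.5989 -0.1954] contrast -78.4 pan [ 0.5992 -0.1898] res 432.25 562 need mm [-0.3 -5.6]
side ring [ 0.5999 -0.1969] contrast -44.3 pan [ 0.5995 -0.193 ] res 146.25 950 need mm [ 0.4 -3.9]
top tbar 140 ((0.574888288974762, -0.002733316272497177), (0.08868205547332764, 0.015758221969008446), 44.6827392578125)
top handle 27 [ 0.449 -0.265  0.06 ] ((0.4481879472732544, -0.2647709846496582), (0.014472795650362968, 0.02284916490316391), 42.82242202758789)
top rim 199 ((0.5974140167236328, -0.19053903222084045), 0.06040561571717262)
side tbar 226 ((0.5768417716026306, -0.0006064660847187042), (0.08966698497533798, 0.016153471544384956), 48.41073989868164)
side handle 106 [ 0.507 -0.234  0.061] ((0.5046645402908325, -0.22890222072601318), (0.05197092145681381, 0.04332289099693298), 31.473411560058594)
side rim 258 ((0.598633885383606, -0.19190523028373718), 0.061581723392009735)
```

The ring fits now agree at (0.599, -0.196). About 4 mm remains in -y.

Call:
arm_command(increments=[{"tx": 0,"ty": -2,"tz": 0,"spin": 0},{"tx": 0,"ty": -2,"tz": 0,"spin": 0},{"tx": 0,"ty": -1,"tz": 0,"spin": 0},{"tx": 0,"ty": 0,"tz": 0,"spin": 0},{"tx": 0,"ty": 0,"tz": 0,"spin": 0},{"tx": 0,"ty": 0,"tz": 0,"spin": 0},{"tx": 0,"ty": 0,"tz": 0,"spin": 0},{"tx": 0,"ty": 0,"tz": 0,"spin": 0},{"tx": 0,"ty": 0,"tz": 0,"spin": 0},{"tx": 0,"ty": 0,"tz": 0,"spin": 0}])

```text
clock: 34.25
tool_pos: [0.4811, -0.2549, 0.0624]
tool_rot: [3.132, -0.048, -1.138]
wrist_force: [1.0, 5.0, 1.4]
width: 0.214
```

```bash
python3 s.py; python3 fit.py; python3 m.py .48 -.25 .6 -.195 g
```

```text
clock 34.25
joint_positions [-0.559  0.119  1.847 -0.038  1.14   0.595]
tool_pos [ 0.481 -0.255  0.062]
tool_rot [ 3.132 -0.048 -1.138]
wrist_force [0.99  5.022 1.426]
torque [0.822 0.089 0.318]
width 0.214
top ring [ 0.5989 -0.1954] contrast -78.4 pan [ 0.5977 -0.1942] res 410.5 583 need mm [ 1.2 -1.2]
side ring [ 0.5999 -0.1969] contrast -44.3 pan [ 0.5985 -0.197 ] res 108.75 982 need mm [1.4 0.1]
top tbar 144 ((0.5742849111557007, -0.002740856260061264), (0.08851417154073715, 0.015555373392999172), 44.8580322265625)
top handle 24 [ 0.448 -0.269  0.06 ] ((0.44795429706573486, -0.269611120223999), (0.013876605778932571, 0.01993907056748867), 52.67318344116211)
top rim 228 ((0.5950678586959839, -0.1949363499879837), 0.06042841449379921)
side tbar 226 ((0.5779434442520142, -0.0014079362154006958), (0.08703774213790894, 0.016488350927829742), 45.67747497558594)
side handle 106 [ 0.506 -0.237  0.061] ((0.5004323720932007, -0.23218870162963867), (0.053434498608112335, 0.04135103523731232), 39.33917236328125)
side rim 298 ((0.5964117050170898, -0.19425012171268463), 0.06284864246845245)
```

Call:
arm_command(increments=[{"tx": 2,"ty": -1,"tz": 0,"spin": 0},{"tx": 1,"ty": 0,"tz": 0,"spin": 0},{"tx": 0,"ty": 0,"tz": 0,"spin": 0},{"tx": 0,"ty": 0,"tz": 0,"spin": 0},{"tx": 0,"ty": 0,"tz": 0,"spin": 0},{"tx": 0,"ty": 0,"tz": 0,"spin": 0},{"tx": 0,"ty": 0,"tz": 0,"spin": 0},{"tx": 0,"ty": 0,"tz": 0,"spin": 0},{"tx": 0,"ty": 0,"tz": 0,"spin": 0},{"tx": 0,"ty": 0,"tz": 0,"spin": 0}])

```text
clock: 35.7
tool_pos: [0.4816, -0.256, 0.062]
tool_rot: [3.126, -0.045, -1.137]
wrist_force: [0.5, 4.8, 2.2]
width: 0.215
```

Call:
arm_command(increments=[{"tx": 0,"ty": 0,"tz": 0,"spin": 0},{"tx": 0,"ty": 0,"tz": 0,"spin": 0},{"tx": 0,"ty": 0,"tz": 0,"spin": 0},{"tx": 0,"ty": 0,"tz": 0,"spin": 0},{"tx": 0,"ty": 0,"tz": 0,"spin": 0},{"tx": 0,"ty": 0,"tz": 0,"spin": 0},{"tx": 0,"ty": 0,"tz": 30,"spin": 0},{"tx": 0,"ty": 0,"tz": 45,"spin": 0},{"tx": 0,"ty": 0,"tz": 50,"spin": 0},{"tx": 0,"ty": 0,"tz": 50,"spin": 0}], jaw=100)

```text
clock: 36.95
tool_pos: [0.4771, -0.2555, 0.2357]
tool_rot: [3.119, -0.038, -1.138]
wrist_force: [1.1, 0.0, -0.4]
width: 1.001
```

Call:
arm_command(increments=[{"tx": 0,"ty": 0,"tz": 30,"spin": 0},{"tx": 0,"ty": -50,"tz": 20,"spin": 0},{"tx": 0,"ty": -50,"tz": 0,"spin": 0},{"tx": 0,"ty": -50,"tz": 0,"spin": 0},{"tx": 0,"ty": -40,"tz": 0,"spin": 0},{"tx": 0,"ty": -30,"tz": 0,"spin": 0},{"tx": 0,"ty": 0,"tz": 0,"spin": 0},{"tx": 0,"ty": 0,"tz": 0,"spin": 0},{"tx": 0,"ty": 0,"tz": 0,"spin": 0},{"tx": 0,"ty": 0,"tz": 0,"spin": 0}])

```text
clock: 38.2
tool_pos: [0.4795, -0.4807, 0.2947]
tool_rot: [3.125, -0.048, -1.134]
wrist_force: [-0.5, 1.0, 0.1]
width: 1.0
```

```bash
python3 s.py; python3 fit.py; python3 m.py .48 -.25 .6 -.195 h
```

```text
clock 38.2
joint_positions [-0.847  0.293  1.211 -0.029  1.596  0.286]
tool_pos [ 0.479 -0.481  0.295]
tool_rot [ 3.125 -0.048 -1.134]
wrist_force [-0.49   0.987  0.112]
torque [-0.035  0.154  0.033]
width 1.0
top ring [ 0.5989 -0.1954] contrast -78.4 pan [ 0.5968 -0.1948] res 321.75 677 need mm [ 2.1 -0.6]
side ring [ 0.5999 -0.1969] contrast -44.3 pan [ 0.5992 -0.1962] res 124.25 966 need mm [ 0.8 -0.7]
top tbar 144 ((0.5747174024581909, -0.002911023795604706), (0.08988577127456665, 0.015469838865101337), 45.67594528198242)
top handle 173 [ 0.489 -0.248  0.061] ((0.4927491545677185, -0.24220387637615204), (0.11349353939294815, 0.031589630991220474), 25.68178367614746)
top rim 224 ((0.5964490175247192, -0.1951281726360321), 0.059750571846961975)
side tbar 217 ((0.5783383846282959, -7.27139413356781e-05), (0.08548737317323685, 0.01601557806134224), 46.69338607788086)
side handle 172 [ 0.49  -0.246  0.061] ((0.4890417456626892, -0.24893099069595337), (0.09289324283599854, 0.021417513489723206), 26.98883819580078)
side rim 248 ((0.5986024141311646, -0.19410282373428345), 0.061895087361335754)
```

View pics/c4.png

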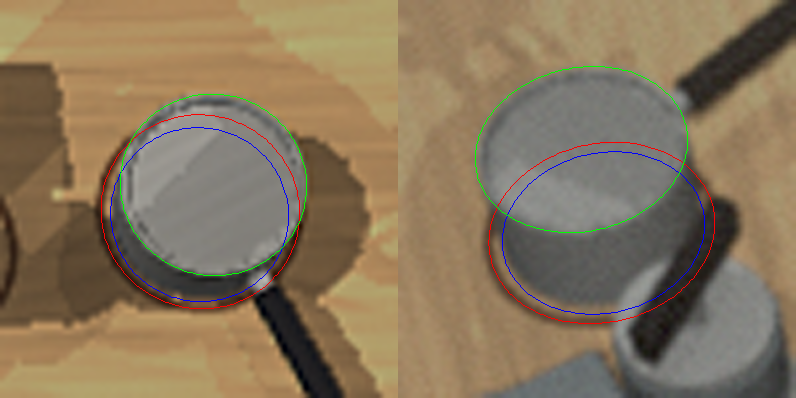

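View pics/side_h.png

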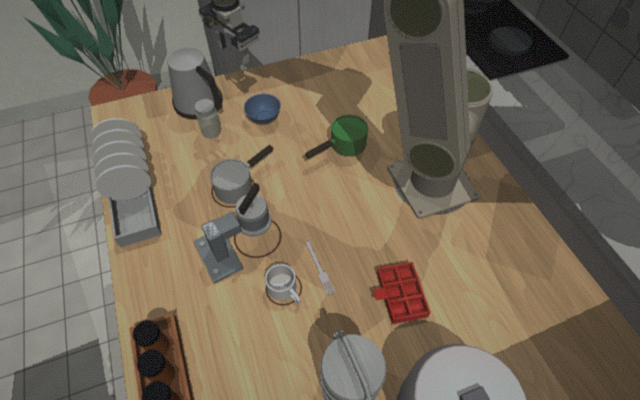

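The crop shows the pan's base evenly inside the ring (left ~(200,215), right ~(605,232)). The full side view shows the cup, fork, bowl, jar, mould, tiffin and green pan where they started, with the arm clear of everything. Handing in.

```bash
python3 -c "
from rig import manip
print(manip.job_done())"
```

```text
the job is handed in; nothing more can be done
None
```

The pan now stands in the larger ring, to the right of the press. The press is left loosened, and I handed the job in at about 38 s of the 70 s limit.

- **Press:** Feeling anticlockwise, the T-handle turned freely at about 0.1 N m, so that is the loosening direction. I turned it about 2.2 rad in one grasp. The cameras confirmed this, showing the bar going from 100° to 225.5°. That puts the pad about 6.6 mm up, roughly 2 mm above the rim; I worked this out from the turn and did not see the gap directly.
- **Pan:** I slid it by its handle without lifting. It shifted about 3 mm when the first, skewed grip opened, so I regrasped square to the handle and corrected it.
- **Last checks:** The two cameras put the remaining centring error at (+2.1, -0.6) mm from the top view and (+0.8, -0.7) mm from the side view. They disagree slightly because the arm partly hid the ring and rim in the top view. In the side view the other things look to be where they started, and the gripper is open and well clear.

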